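# Turn the mill plate and lock it with the bolt

### The arm

A 6-joint arm with a two-finger parallel gripper is mounted at the origin on the work surface. World frame = base frame: x ahead of the robot, y to its left, z up, the work surface at z = 0. Lengths are in m, angles in rad, forces in N, time in s.
With the tool pointing down it reaches from about 0.325 to 0.85 m from the base axis. Payload 15.5 kg.
Tool frame: the origin (TCP) lies on the centre line of the jaws, within the pads' length; the fingertips stand 8 mm ahead of it and the grasp point (between the pads) lies 11 mm behind it; z points along the fingers, y is the line along which they close (so a half turn about z gives the same grasp; the last joint's range is limited). The gripper opens to 91 mm and grips with 3 to 60 N. Pads are 32 mm wide; open, the fingers measure 118 mm over their backs; the gripper's body (76 mm by 178 mm) begins 60 mm behind the grasp point.
Start: joints at [-1.224, 0.494, 1.345, -0, 1.302, -0.096], TCP at [0.268, -0.565, 0.222] pointing down, gripper open.
Joint ranges: [-2.91, 2.91], [-0.82, 2.16], [0.22, 2.67], [-1.22, 4.37], [0.12, 2.79], [-3.08, 3.08]. Speed limits (rad/s): [1.89, 1.89, 2.57, 3.01, 3.01, 3.01].

### API

Orientations are given as a rotation vector (axis times angle).
In Python, from workcell import manip gives the robot as it stands. The module is installed in compiled form; this text tells all that it offers.
- The arm moves only by the tool jog_arm, never from a script. Its argument "rows" is one flat list of numbers, 7 for each row, row after row: the shift along the tool's x, y, z in units of 40 mm (1.0 is 40 mm), then the turn, a rotation vector about the tool's x, y, z in units of 6 degrees (1.0 is 6 degrees), then the closure, from 0 (fully open) to 1 (shut). In form: [tx, ty, tz, wx, wy, wz, claw, tx, ty, tz, wx, wy, wz, claw, ...]. A call has 1 to 5 rows; each row shifts and turns the commanded pose from where the row before left it, along the tool's axes as they then stand; what a row does not reach is not made up. A row lasts 1/10 s, in which the tool goes at most 50 mm and 8.59 degrees, less where a joint would pass 70% of its speed; a pose out of reach is approached as far as the arm can. A call is refused whole if a number of a shift passes 1 or a number of a turn 1, either way. A call with a gripper value outside its range is refused whole. The fingers move at their own pace and stop on an object; "force" is the grip in N (left out, the last holds). Time passes only in rows, so rows that do not move let the fingers close. It gives the time, the measured TCP pose, the force, the opening and the grip force at its end, in the units of the state.
- manip.state(): the state, without advancing time (a new reading comes with each control period).
- manip.grab_frame(name): name is "scene" or "top" or "wrist"; returns (picture, depth): 384x512x3 uint8, red, green, blue; 384x512 float32, m along the optical axis (not along the pixel's ray), 0 where there is no reading.
- manip.get_calibration(name): a dict with "fx", "fy", "cx", "cy" (pixels), "R" (3x3) and "t" (3): a world point X has camera coordinates R X + t. Camera axes: x right, y down, z forward; pixel columns grow to the right and rows downward; lengths in m; the calibration is good to about 2 mm. A picture is of the moment at which its call begins: read the wrist's pose just before it. get_calibration takes no time and is no camera call; for the wrist camera it gives the pose at the moment of the call.
- manip.sign_off(): hands the job in; it is judged then, once.
The state is a dict: "clock": time; "q": joint angles; "joint_velocities": joint speeds; "effort": joint torques, N m; "eef_pos": TCP position; "tool_rot": TCP orientation; "contact_force": force on the tool from outside, world axes, zero at the start; "ft_torque": the same for the moment, N m; "opening": finger opening in m; "grasp_force": force on a finger pad.
Only numpy, scipy, OpenCV 4.12 (cv2) and the standard library are available. Lean on these libraries where they do the work, as an engineer would, in place of code of your own. Each camera call takes 0.05 s, during which the arm holds its last target. There are 200 camera calls.

### The job

The nut mill is open for cleaning. Leaving the steel plate lying down in its seat, turn it by gentle pushes on the ears at its edge until its V notch faces the lock bolt, then slide the bolt into the notch until its nose is wedged there, and lean on it for a second with a light but definite pressure (about 10 N; more than 20 N bruises the plate). Leave the plate locked and let go of everything, without disturbing the things around the mill.

Things in the scene. Friction and masses are not known exactly. Their poses are not given: they have to be found in the camera images.
- mill: fixed nut mill, hopper off: white round body 146 mm wide, 60 mm tall, on a 176 mm foot. Origin on the round seat's axis at table height, z up, x axis from the seat's axis along the lock bolt's line. Seat floor 60 mm above the table; seat wall 59 mm inside radius, 5 mm high. A bracket 44 mm wide, 64 mm high runs along x to 170 mm from the axis.
- plate_center (a point): centre, half-way up, of the loose steel plate in the seat (1 mm play, so it only turns, against sliding friction, and stops when the push stops): 116 mm diameter, 18 mm thick, 0.5 to 0.95 kg, top 78 mm above the table. x axis points at its V notch. Three ears on the edge at 90, 180, 270 degrees from the notch.
- plate: the same plate, origin at the centre of its underside, 60 mm above the table, x axis to the notch. Each ear is 12 mm wide, reaches to 84 mm from the centre, 67 to 78 mm above the table. Shut fingers hung beside an ear, 76 to 80 mm from the axis (clear of the plate's edge), tips about 68 mm above the table (just over the seat wall), can push it round the arc.
- notch (a point): point in the plate's V notch, 50 mm from the plate's centre, 72 mm above the table. The notch is the one break in the round edge besides the ears, with the dark lower disc seen in it: 23 mm wide at the edge, 15 mm deep, full angle about 60 degrees.
- bolt_knob (a point): middle of the upright black knob on the lock bolt: 16 mm diameter, 34 mm tall, 76.5 to 110.5 mm above the table, this point at 93.5 mm; 136 mm from the seat's axis with the bolt fully drawn. Push its outer side towards the seat's axis. Inward of it two guide rails, outer faces 16 mm either side of the line, 77.5 mm high, lie 100 to 125 mm from the axis.
- bolt (a joint): how far the bolt is slid towards the plate, m: 0 fully drawn, mechanical stop 0.050. About 2 N of friction, stays where left. Wedged in the notch it reads about 0.045 to 0.047 (the plate's play moves this by a millimetre: feel for the resistance); against the plate's edge elsewhere it stops at about 0.029.
- bolt_nose (a point): round steel nose of the bolt: upright cylinder 10 mm diameter, 8 mm high, this point at its centre, 72.5 mm above the table; fully drawn it is 92 mm from the seat's axis, so ears pass it by 3 mm. It enters the notch if that is within about 5 mm of the bolt's line, then wedges the plate into line.
- jar: amber glass jar, 84 mm diameter, 130 mm tall, standing on the table; origin at the centre of its underside. Leave alone.
- cup: small steel measuring cup, 72 mm wide, 75 mm tall; origin at the centre of its underside. Leave alone.
- brush: cleaning brush lying on the table; origin under its middle. Leave alone.
Things that resemble listed ones, but are neither listed nor needed, are in the scene too. Of the things shaped like the plate, the bare steel one is meant.

How it is judged:
On the way, in this order (a step that is already met when the one before it is completed fails the run):
1. the notch has been turned to face the bolt (within 7 mm of its line) while the bolt is still drawn clear of the plate (y of notch in the frame of mill between -0.007 and 0.007 m and x of notch in the frame of mill above 0.03 m and value of joint bolt below 0.026 m), for 0.1 s.
2. the bolt's nose is pressed home in the notch with at least 6 N for 0.4 s (y of notch in the frame of mill between -0.003 and 0.003 m and x of notch in the frame of mill above 0.03 m and value of joint bolt above 0.041 m and contact force between bolt and plate above 6 N), for 0.4 s.
At the end, for the whole second after the job is handed in: The plate lies flat in its seat at rest with its notch within 2.5 mm of the bolt's line, the bolt is in the notch (joint above 0.042), and it stays so after release (y of notch in the frame of mill between -0.0025 and 0.0025 m and x of notch in the frame of mill above 0.03 m and value of joint bolt above 0.042 m and angle between plate's own z axis and vertical below 0.03 rad and height (world z) of plate below 0.0625 m and linear speed of plate below 0.01 m/s and angular speed of plate below 0.05 rad/s); the robot touches nothing.
It fails at once if the bolt is pressed against the plate with more than 20 N (contact force between bolt and plate above 20 N).
It fails at once if the fingers push on the plate with more than 20 N (contact force between the fingers and plate above 20 N).
It fails at once if the plate is lifted or tipped out of its seat (height (world z) of plate above 0.065 m or angle between plate's own z axis and vertical above 0.12 rad).
It fails at once if the jar, cup or brush is moved by more than 15 mm (distance of any of jar, cup, brush from where it was at the start of the episode above 0.015 m).
It also fails if it takes over 64 s, if anything falls off the work surface, if the arm or the gripper's body presses on something with over 40 N, if the wrist force passes 120 N, or if a joint passes its speed limit or range.

## Working session

There is one attempt and no reset: what is moved stays moved. The work goes in short steps, Python scripts to look and compute and a tool call to move; the robot and the scene stay as the last step left them, time stands still between calls to the robot, and variables do not carry over. Pictures are saved under pics/ and viewed, at most 10 in all, crops included, and the job is handed in when it is done.

Besides the shell and the picture viewer there is one more tool, called after "Request:" in YAML: its name, and indented under it one key for each argument. jog_arm: Moves the arm, as the interface text tells. Its arguments: {"type":"object","properties":{"rows":{"type":"array","items":{"type":"number"}},"force":{"type":"number"}},"required":["rows"]}

```bash
mkdir -p pics
cat > h.py <<'E'
import numpy as np, cv2
from workcell import manip
def ray(cal,u,v,z):
    R=np.array(cal["R"]);t=np.array(cal["t"]);c=-R.T@t
    d=R.T@np.array([(u-cal["cx"])/cal["fx"],(v-cal["cy"])/cal["fy"],1.])
    return c+d*(z-c[2])/d[2]
def proj(cal,X):
    p=np.array(cal["R"])@np.array(X)+np.array(cal["t"]); return cal["fx"]*p[0]/p[2]+cal["cx"],cal["fy"]*p[1]/p[2]+cal["cy"]
E
python3 - <<'E'
from h import *
s=manip.state();print(s)
for n in("scene","top"):
    p,d=manip.grab_frame(n);np.savez(n+".npz",p=p,d=d);cv2.imwrite(f"pics/{n}.png",p[:,:,::-1])
    print(n,manip.get_calibration(n))
E
```

```text
{'clock': 0.0, 'q': array([-1.22347634e+00,  4.94198859e-01,  1.34611178e+00, -3.07529822e-05,
        1.30251139e+00, -9.55332377e-02]), 'joint_velocities': array([ 1.33995244e-03, -4.43191720e-04,  6.06681381e-04,  7.90672755e-05,
       -8.53800882e-04,  5.87109503e-04]), 'effort': array([ 1.29320870e-03, -8.78832579e+01, -3.81844282e+01,  7.07025337e-02,
        5.33301767e-02, -1.66968603e-04]), 'eef_pos': array([ 0.26767422, -0.56437423,  0.22133507]), 'tool_rot': array([-3.06370201e+00, -6.89707159e-01,  2.88560708e-04]), 'contact_force': array([-0.51273444, -0.50933157, -0.48056555]), 'ft_torque': array([-0.04778169,  0.06642795,  0.03475958]), 'grasp_force': 0.0, 'opening': 0.09130539225489298}
scene {'fx': 381.3666297764569, 'fy': 381.3666297764569, 'cx': 259.4842872181023, 'cy': 194.2059166275243, 'R': array([[-0.52996316,  0.84782847, -0.01805374],
       [ 0.51399357,  0.30420994, -0.80203923],
       [-0.67449956, -0.43433075, -0.59699844]]), 't': array([ 0.24928416, -0.18759018,  1.42482514])}
top {'fx': 480.5364999812247, 'fy': 480.5364999812247, 'cx': 251.19194190997948, 'cy': 197.10187783767643, 'R': array([[ 0.02505657, -0.99965559,  0.00780158],
       [-0.98816063, -0.02594855, -0.15121258],
       [ 0.15136294, -0.00392035, -0.98847048]]), 't': array([-0.01324011,  0.48345881,  1.61938137])}
```

View pics/top.png

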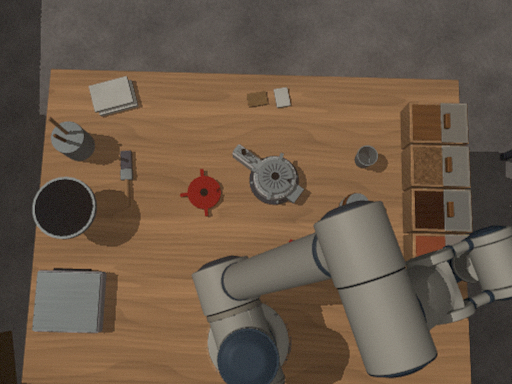

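View pics/scene.png

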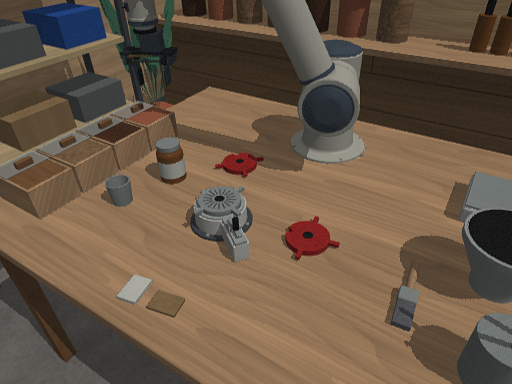

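The mill is at (275,178) in the top view, with its bolt towards the upper left at (240,152). In the scene view it is at (221,210), with the bolt bracket at (238,240). I'll enlarge both.

Run:
```python
from h import *
a=np.load("top.npz")["p"][135:215,220:320];b=np.load("scene.npz")["p"][175:265,180:262]
A=cv2.resize(a,None,fx=6,fy=6,interpolation=cv2.INTER_CUBIC)
cv2.imwrite("pics/tc.png",A[:,:,::-1])
c=manip.get_calibration("top")
print(ray(c,275,176,.078),ray(c,240,152,.1))
```

```text
[ 0.55166279 -0.07940053  0.078     ] [0.62628766 0.04086491 0.1       ]
```

View pics/tc.png

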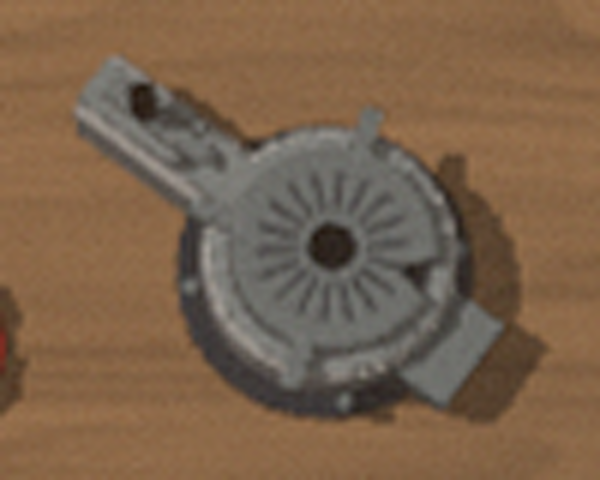

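Crop of the top view: plate centre at (332,246) and notch at (418,270). Ears are at (370,122) and (295,370), with the third near the bracket. The knob is at (143,100), and a chute sits opposite the bolt at (450,350). Next I'll work out angles, the chute height and the wrist yaw.

Run:
```python
from h import *
from scipy.spatial.transform import Rotation as Ro
c=manip.get_calibration("top");d=np.load("top.npz")["d"]
f=lambda u,v,z:ray(c,220+u/6,135+v/6,z)
C=f(332,246,.078);ang=lambda P:np.degrees(np.arctan2(*(P-C)[1::-1]))
for n,u,v,z in(("C",332,246,.078),("notch",414,270,.078),("earA",372,118,.078),("earC",293,378,.078),("knob",143,98,.1105),("chute",450,350,.05)):
    P=f(u,v,z);print(n,P.round(4),round(ang(P),1),round(np.hypot(*(P-C)[:2]),4))
R=np.array(c["R"]);t=np.array(c["t"])
for u,v in((450,350),(480,330),(435,385),(332,300),(300,180)):
    i,j=int(135+v/6),int(220+u/6);z=d[i,j];print(u,v,(R.T@(np.array([(j-c["cx"])/c["fx"]*z,(i-c["cy"])/c["fy"]*z,z])-t)).round(4))
s=manip.state();M=Ro.from_rotvec(s["tool_rot"]).as_matrix();print(M.round(3))
w=manip.get_calibration("wrist");R=np.array(w["R"]);cc=-R.T@np.array(w["t"]);print("cam in tool",M.T@(cc-s["eef_pos"]),(M.T@R.T).round(2),w["fx"])
sc=manip.get_calibration("scene");print("jar",ray(sc,172,180,0))
```

```text
C [ 0.5517 -0.0805  0.078 ] 0.0 0.0
notch [ 0.5392 -0.127   0.078 ] -105.1 0.0481
earA [ 0.6263 -0.102   0.078 ] -16.0 0.0776
earC [ 0.4758 -0.06    0.078 ] 164.9 0.0786
knob [0.6263 0.0279 0.1105] 55.5 0.1316
chute [ 0.4986 -0.1505  0.05  ] -127.2 0.0878
450 350 [ 0.5007 -0.151   0.0441]
480 330 [ 0.5114 -0.1679  0.0458]
435 385 [ 0.4805 -0.1415  0.0383]
332 300 [ 0.5212 -0.0801  0.0757]
300 180 [ 0.5904 -0.062   0.0729]
[[ 0.904  0.428 -0.   ]
 [ 0.428 -0.904  0.001]
 [ 0.    -0.001 -1.   ]]
cam in tool [ 0.07030557 -0.00068247 -0.16373275] [[-0.   -0.97 -0.25]
 [ 1.   -0.    0.  ]
 [-0.   -0.25  0.97]] 298.19376946776197
jar [ 0.4735299  -0.33669424  0.        ]
```

Request:
jog_arm:
  rows: [0.813,-0.554,-0.05,0,0,0,1,0.813,-0.554,-0.05,0,0,0,1,0.813,-0.554,-0.05,0,0,0,1,0.813,-0.554,-0.05,0,0,0,1,0.813,-0.554,-0.05,0,0,0,1]
  force: 20

```text
clock: 0.6
eef_pos: [0.3676, -0.3934, 0.2318]
tool_rot: [-3.065, -0.689, 0.0]
contact_force: [0.3, -0.4, -0.4]
opening: 0.054
grasp_force: 0.0
```

Request:
jog_arm:
  rows: [0.813,-0.554,-0.05,0,0,0,1,0.813,-0.554,-0.05,0,0,0,1,0.813,-0.554,-0.05,0,0,0,1,0.813,-0.554,-0.05,0,0,0,1,0.813,-0.554,-0.05,0,0,0,1]

```text
clock: 1.1
eef_pos: [0.4671, -0.2236, 0.2419]
tool_rot: [-3.065, -0.69, 0.0]
contact_force: [-0.0, -1.1, 0.4]
opening: 0.0137
grasp_force: 0.0
```

Request:
jog_arm:
  rows: [0.813,-0.554,-0.05,0,0,0,1,0.813,-0.554,-0.05,0,0,0,1,0.813,-0.554,-0.05,0,0,0,1,0.813,-0.554,-0.05,0,0,0,1]

```text
clock: 1.5
eef_pos: [0.5467, -0.0877, 0.2498]
tool_rot: [-3.065, -0.69, 0.001]
contact_force: [0.6, 0.0, -0.2]
opening: 0.0006
grasp_force: 0.0
```

Request:
jog_arm:
  rows: [0,0,0,0,0,-0.88,1,0,0,0,0,0,-0.88,1,0,0,0,0,0,-0.88,1,0,0,0,0,0,-0.88,1,0,0,0,0,0,-0.88,1]

```text
clock: 2.0
eef_pos: [0.546, -0.0892, 0.2496]
tool_rot: [-2.823, -1.377, 0.001]
contact_force: [-0.5, 0.4, 0.2]
opening: 0.0005
grasp_force: 0.0
```

Request:
jog_arm:
  rows: [0,0,0,0,0,-0.88,1,0,0,0,0,0,0,1,0,0,0,0,0,0,1]

```text
clock: 2.3
eef_pos: [0.5461, -0.0893, 0.2497]
tool_rot: [-2.762, -1.496, 0.0]
contact_force: [0.8, 0.2, 0.3]
opening: 0.0002
grasp_force: 0.0
```

Run:
```python
from h import *
import pickle
c=manip.get_calibration("wrist");p,d=manip.grab_frame("wrist")
pickle.dump((c,p,d),open("w1.pkl","wb"))
cv2.imwrite("pics/w1.png",p[:,:,::-1])
s=manip.state();print(s["clock"],s["eef_pos"],s["tool_rot"],s["q"],s["opening"])
```

```text
2.35 [ 0.54613019 -0.08932812  0.24977638] [-2.76207656e+00 -1.49636099e+00  3.99705367e-04] [-2.70032462e-01  3.65692455e-01  1.48498368e+00 -1.17490281e-05
  1.29125893e+00  3.07789379e-01] 0.0003694210438417631
```

View pics/w1.png

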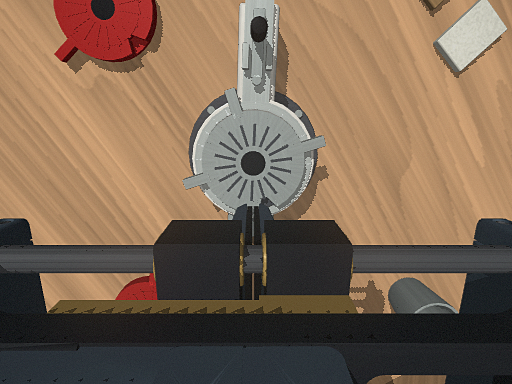

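Wrist view: hub hole at (253,163). Ears: C at (190,183), A at (322,142) and B at (234,95). Knob top at about (259,22), bracket along the column at about 259, and the notch is partly hidden at (266,205).

Run:
```python
from h import *
import pickle
c,p,d=pickle.load(open("w1.pkl","rb"))
# hub hole by dark blob
g=cv2.cvtColor(p,cv2.COLOR_RGB2GRAY)
def blob(x0,y0,x1,y1,th):
    m=(g[y0:y1,x0:x1]<th).astype(np.uint8);n,l,st,ce=cv2.connectedComponentsWithStats(m)
    k=1+np.argmax(st[1:,4]);return ce[k]+[x0,y0],st[k]
h,st=blob(236,146,270,180,60);C=ray(c,*h,.078);print("hub",h,st,C)
k,st=blob(245,8,272,45,50);print("knob",k,st)
ang=lambda P:np.degrees(np.arctan2(*(P-C)[1::-1]))
for n,P in(("knobtop",ray(c,258.5,22,.1105)),("knobmid",ray(c,*k,.0985)),("brk",ray(c,258,75,.064)),("earC",ray(c,186,184,.078)),("earA",ray(c,326,141,.078)),("earB",ray(c,231,90,.078)),("notch",ray(c,266,203,.078))):
    print(n,P.round(4),ang(P).round(1),np.hypot(*(P-C)[:2]).round(4))
# bracket edges on rows near v=85
hsv=cv2.cvtColor(p,cv2.COLOR_RGB2HSV)
for v in(10,50,70,85):
    print(v,[tuple(map(int,p[v,u])) for u in range(234,284,2)])
```

```text
hub [252.66230937 162.79302832] [  5   5  24  24 459] [ 0.55406407 -0.0763577   0.078     ]
knob [258.59337349  29.05722892] [  6   8  17  26 332]
knobtop [0.6327 0.0342 0.1105] 54.6 0.1357
knobmid [0.6314 0.0316 0.0985] 54.4 0.1328
brk [6.111e-01 2.000e-04 6.400e-02] 53.3 0.0955
earC [ 0.476  -0.0549  0.078 ] 164.6 0.081
earA [ 0.6359 -0.1006  0.078 ] -16.5 0.0854
earB [0.5777 0.0021 0.078 ] 73.2 0.082
notch [ 0.5411 -0.1249  0.078 ] -105.0 0.0502
10 [(189, 147, 107), (183, 142, 103), (177, 131, 93), (195, 193, 186), (218, 216, 208), (225, 221, 213), (177, 184, 178), (183, 188, 182), (175, 180, 175), (180, 186, 180), (168, 174, 169), (160, 166, 162), (167, 174, 168), (160, 167, 164), (158, 165, 161), (155, 161, 158), (179, 185, 179), (177, 182, 175), (173, 178, 173), (174, 179, 175), (125, 123, 118), (118, 115, 109), (148, 149, 144), (187, 143, 103), (181, 142, 102)]
50 [(189, 149, 110), (194, 151, 109), (164, 164, 159), (215, 213, 201), (148, 148, 142), (184, 189, 186), (176, 182, 176), (149, 154, 147), (105, 106, 103), (152, 157, 154), (162, 168, 165), (98, 102, 100), (101, 102, 1
[... 319 characters left out ...]
116, 121, 115), (106, 109, 103), (166, 171, 167), (151, 158, 152), (158, 162, 158), (154, 160, 157), (155, 160, 156), (90, 90, 86), (114, 116, 112), (70, 71, 67), (70, 70, 67), (68, 68, 64), (132, 131, 124), (120, 116, 111), (108, 90, 73), (120, 95, 69), (109, 88, 66), (112, 89, 69)]
85 [(184, 146, 107), (182, 137, 96), (200, 196, 189), (212, 207, 198), (201, 200, 191), (174, 178, 173), (169, 173, 169), (172, 178, 172), (168, 173, 167), (177, 184, 180), (101, 103, 99), (84, 84, 81), (109, 110, 108), (113, 115, 110), (113, 115, 111), (183, 187, 183), (180, 186, 180), (172, 177, 172), (121, 120, 113), (217, 211, 202), (108, 106, 104), (111, 89, 65), (113, 90, 70), (122, 96, 70), (123, 99, 76)]
```

Request:
jog_arm:
  rows: [0,0,0,0,0,0.75,1,0,0,0,0,0,0.75,1,0.123,-0.673,0,0,0,0,1,0.125,-0.673,0,0,0,0,1,0.125,-0.672,0,0,0,0,1]

```text
clock: 2.85
eef_pos: [0.4955, -0.0237, 0.2498]
tool_rot: [-2.871, -1.275, 0.0]
contact_force: [0.8, -0.4, 0.4]
opening: 0.0001
grasp_force: 0.0
```

Request:
jog_arm:
  rows: [0,0,0.8,0,0,0,1,0,0,0.8,0,0,0,1,0,0,0.8,0,0,0,1,0,0,0.6,0,0,0,1,0,0,0,0,0,0,1]

```text
clock: 3.35
eef_pos: [0.4944, -0.024, 0.1276]
tool_rot: [-2.868, -1.275, 0.006]
contact_force: [0.4, -0.1, 0.8]
opening: 0.0003
grasp_force: 0.0
```

```bash
cat > st.py <<'E'
from h import *
from scipy.spatial.transform import Rotation as Ro
C=np.array([.5541,-.0764])
s=manip.state();M=Ro.from_rotvec(s["tool_rot"]).as_matrix();r=s["eef_pos"][:2]-C
print("t",s["clock"],"pos",s["eef_pos"].round(4),"yaw",np.degrees(np.arctan2(M[1,0],M[0,0])).round(2),"theta",np.degrees(np.arctan2(r[1],r[0])).round(2),"r",np.hypot(*r).round(4),"q6",s["q"][5].round(2),s["contact_force"].round(1))
E
python3 st.py
```

```text
t 3.35 pos [ 0.4944 -0.024   0.1276] yaw 47.95 theta 138.71 r 0.0794 q6 0.56 [ 0.4 -0.1  0.8]
```

Request:
jog_arm:
  rows: [0,0,0.5,0,0,0,1,0,0,0.4,0,0,0,1,0,0,0.25,0,0,0,1,0,0,0.15,0,0,0,1,0,0,0,0,0,0,1]

```text
clock: 3.85
eef_pos: [0.4963, -0.0243, 0.078]
tool_rot: [-2.87, -1.278, 0.0]
contact_force: [0.4, 0.4, 0.4]
opening: 0.0003
grasp_force: 0.0
```

```bash
python3 st.py
```

```text
t 3.85 pos [ 0.4963 -0.0243  0.078 ] yaw 48.03 theta 137.97 r 0.0778 q6 0.56 [0.4 0.4 0.4]
```

Request:
jog_arm:
  rows: [-0.102,0.003,0,0,0,-0.5,1,-0.102,0.003,0,0,0,-0.5,1,-0.102,0.003,0,0,0,-0.5,1,-0.102,0.003,0,0,0,-0.5,1,-0.102,0.003,0,0,0,-0.5,1]

```text
clock: 4.35
eef_pos: [0.485, -0.0409, 0.0788]
tool_rot: [2.677, 1.645, 0.001]
contact_force: [0.0, 5.0, -0.3]
opening: 0.0005
grasp_force: 2.7
```

```bash
python3 st.py
```

```text
t 4.35 pos [ 0.485  -0.0409  0.0788] yaw 63.14 theta 152.85 r 0.0777 q6 0.26 [ 0.   5.  -0.3]
```

Request:
jog_arm:
  rows: [-0.17,0.0074,0,0,0,-0.833,1,-0.17,0.0074,0,0,0,-0.833,1,-0.17,0.0074,0,0,0,-0.833,1,-0.17,0.0074,0,0,0,-0.833,1,-0.17,0.0074,0,0,0,-0.833,1]

```text
clock: 4.85
eef_pos: [0.476, -0.0736, 0.0787]
tool_rot: [-2.255, -2.186, -0.0]
contact_force: [-2.3, 4.5, 2.1]
opening: 0.0003
grasp_force: 2.9
```

```bash
python3 st.py
```

```text
t 4.85 pos [ 0.476  -0.0736  0.0787] yaw 88.22 theta 177.95 r 0.0782 q6 -0.25 [-2.3  4.5  2.1]
```

Tracking well; continuing.

Request:
jog_arm:
  rows: [-0.17,0.0074,0,0,0,-0.833,1,-0.17,0.0074,0,0,0,-0.833,1,-0.17,0.0074,0,0,0,-0.833,1,-0.17,0.0074,0,0,0,-0.833,1,-0.17,0.0074,0,0,0,-0.833,1]

```text
clock: 5.35
eef_pos: [0.4818, -0.1068, 0.0786]
tool_rot: [-1.728, -2.622, -0.0]
contact_force: [-4.5, 3.9, 2.7]
opening: 0.0006
grasp_force: 3.0
```

Request:
jog_arm:
  rows: [-0.17,0.0074,0,0,0,-0.833,1,-0.17,0.0074,0,0,0,-0.833,1,-0.17,0.0074,0,0,0,-0.833,1,-0.17,0.0074,0,0,0,-0.833,1,-0.17,0.0074,0,0,0,-0.833,1]

```text
clock: 5.85
eef_pos: [0.5012, -0.1344, 0.0786]
tool_rot: [-1.12, -2.933, 0.0]
contact_force: [-7.1, 2.2, 2.3]
opening: 0.0008
grasp_force: 3.2
```

```bash
python3 st.py
```

```text
t 5.85 pos [ 0.5012 -0.1344  0.0786] yaw 138.21 theta -132.35 r 0.0785 q6 -1.22 [-7.1  2.2  2.3]
```

Request:
jog_arm:
  rows: [-0.17,0.0074,0,0,0,-0.833,1,-0.17,0.0074,0,0,0,-0.833,1,-0.17,0.0074,0,0,0,-0.833,1,-0.17,0.0074,0,0,0,-0.833,1,-0.17,0.0074,0,0,0,-0.833,1]

```text
clock: 6.35
eef_pos: [0.5308, -0.1513, 0.0787]
tool_rot: [-0.459, -3.107, 0.0]
contact_force: [-6.0, -2.1, 1.0]
opening: 0.0007
grasp_force: 3.2
```

Request:
jog_arm:
  rows: [-0.17,0.0074,0,0,0,-0.833,1,-0.17,0.0074,0,0,0,-0.833,1,-0.17,0.0074,0,0,0,-0.833,1,-0.17,0.0074,0,0,0,-0.833,1,-0.17,0.0074,0,0,0,-0.833,1]

```text
clock: 6.85
eef_pos: [0.5649, -0.1542, 0.0788]
tool_rot: [0.224, -3.133, 0.001]
contact_force: [-5.0, -3.4, 0.7]
opening: 0.0003
grasp_force: 2.8
```

Request:
jog_arm:
  rows: [-0.17,0.0074,0,0,0,-0.833,1,-0.17,0.0074,0,0,0,-0.833,1,-0.17,0.0074,0,0,0,-0.833,1,-0.17,0.0074,0,0,0,-0.833,1,0,0,0,0,0,0,1]

```text
clock: 7.35
eef_pos: [0.5916, -0.1454, 0.0788]
tool_rot: [-0.762, 3.047, -0.001]
contact_force: [-0.1, -1.3, 0.1]
opening: 0.0002
grasp_force: 0.5
```

```bash
python3 st.py
python3 - <<'E'
from h import *
import pickle
D={}
for n in("top","wrist"):
    c=manip.get_calibration(n);D[n]=(c,*manip.grab_frame(n))
pickle.dump(D,open("w2.pkl","wb"))
A=cv2.resize(D["top"][1][125:215,220:320],(500,450),interpolation=cv2.INTER_CUBIC)
B=D["wrist"][1][:, :300]
B=cv2.resize(B,(300,384)); B=cv2.copyMakeBorder(B,0,66,0,0,cv2.BORDER_CONSTANT)
cv2.imwrite("pics/w2.png",np.hstack([A,B])[:,:,::-1])
E
```

```text
t 7.35 pos [ 0.5916 -0.1454  0.0788] yaw -151.9 theta -61.52 r 0.0786 q6 -2.4 [-0.1 -1.3  0.1]
```

View pics/w2.png

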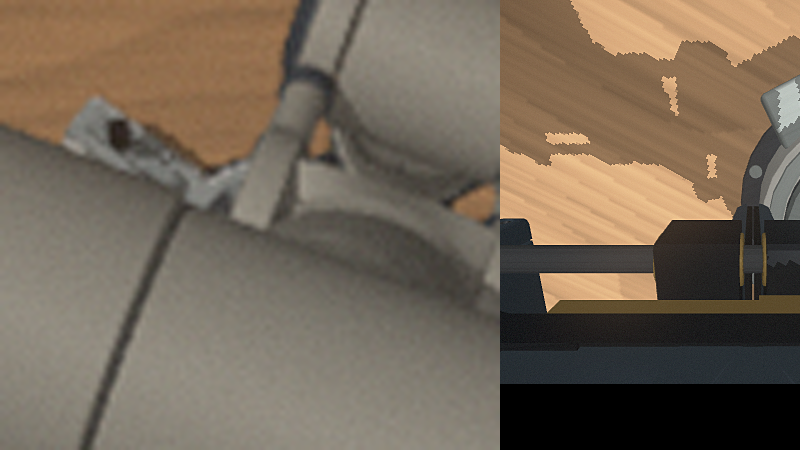

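The top view is blocked by the arm, and in the wrist crop the mill lies off to the right. I'll view the right part.

Run:
```python
from h import *
import pickle
c,p,d=pickle.load(open("w2.pkl","rb"))["wrist"]
cv2.imwrite("pics/w2b.png",cv2.resize(p[:240,220:],None,fx=2.4,fy=2.4)[:,:,::-1])
```

```text
(no output)
```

View pics/w2b.png

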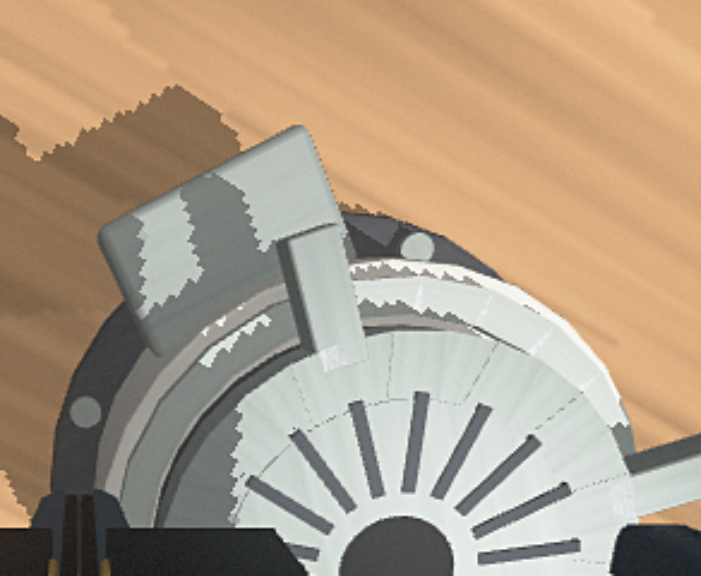

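Ear B's tip is at (315,232) and its base at (340,352), ear A is on the right at (665,475), and the hub is around (397,562).

Run:
```python
from h import *
import pickle
c,p,d=pickle.load(open("w2.pkl","rb"))["wrist"]
C=np.array([.5541,-.0764,.078])
f=lambda u,v:ray(c,220+u/2.4,v/2.4,.078)
ang=lambda P:np.degrees(np.arctan2(P[1],P[0]))%360
t,b=f(316,231),f(342,350)
print("tip",t,ang(t-C),np.hypot(*(t-C)[:2]),"base",b,ang(b-C),"axis",ang(t-b))
e1,e2=f(628,455),f(628,510);print("earA",f(632,482),ang(f(632,482)-C))
# slot lines
for a in(((247,480),(331,530)),((293,433),(352,509)),((352,402),(380,496)),((421,392),(407,492)),((486,406),(437,493)),((538,438),(460,508)),((569,487),(474,533))):
    q,r=f(*a[0]),f(*a[1]);print(round(ang(q-r),1),round(ang(q-C),1))
h=[f(397-57,560),f(397+57,560),f(397,516)];print(h,(h[0]+h[1])/2)
```

```text
tip [ 0.49716289 -0.13560246  0.078     ] 226.11743304949297 0.08213870103933038 base [ 0.51635218 -0.11629923  0.078     ] 226.58712118603495 axis 225.1695867976657
earA [ 0.51040003 -0.03766159  0.078     ] 138.4442010087773
266.9 268.6
247.6 247.9
229.1 227.4
206.8 205.7
185.5 184.2
165.2 163.7
146.9 143.7
[array([ 0.55993716, -0.08843735,  0.078     ]), array([ 0.54680759, -0.06359955,  0.078     ]), array([ 0.54383182, -0.08250744,  0.078     ])] [ 0.55337238 -0.07601845  0.078     ]
```

Ear B is at about 226°, with a target of 234.5°, so about 8.5° remains.

Request:
jog_arm:
  rows: [-0.097,0.0024,0,0,0,-0.472,1,-0.097,0.0024,0,0,0,-0.472,1,-0.097,0.0024,0,0,0,-0.472,1,0,0,0,0,0,0,1,0,0,0,0,0,0,1]

```text
clock: 7.95
eef_pos: [0.6007, -0.1395, 0.0783]
tool_rot: [-0.979, 2.985, -0.001]
contact_force: [-2.5, -3.2, 2.7]
opening: 0.0004
grasp_force: 1.6
```

```bash
python3 st.py
cat > look.py <<'E'
from h import *
import pickle,sys
c=manip.get_calibration("wrist");p,d=manip.grab_frame("wrist")
pickle.dump((c,p,d),open(sys.argv[1]+".pkl","wb"))
cv2.imwrite(f"pics/{sys.argv[1]}.png",cv2.resize(p[:240,220:],None,fx=2.4,fy=2.4)[:,:,::-1])
E
python3 look.py w3
```

```text
t 7.95 pos [ 0.6007 -0.1395  0.0783] yaw -143.68 theta -53.57 r 0.0784 q6 -2.53 [-2.5 -3.2  2.7]
```

View pics/w3.png

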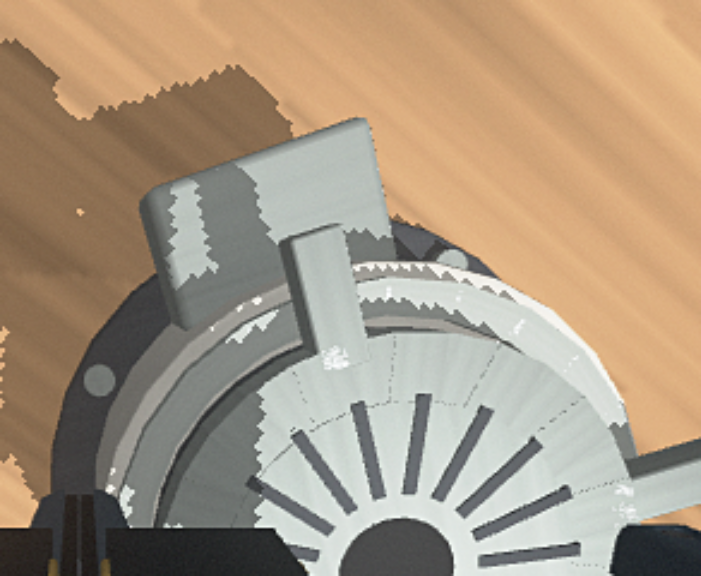

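Ear B's tip stays at (317,230) while the tool has turned 8.2°, so the plate followed and the notch is at about 54° (bolt at 54.5°). Next I back off, lift, and go to the bolt's outer side.

Request:
jog_arm:
  rows: [0.15,0,0,0,0,0,1,0.15,0,0,0,0,0,1,0,0,-0.9,0,0,0,1,0,0,-0.9,0,0,0,1,0,0,-0.7,0,0,0,1]

```text
clock: 8.5
eef_pos: [0.5909, -0.1466, 0.1797]
tool_rot: [-0.982, 2.983, -0.0]
contact_force: [-0.1, -0.1, -0.6]
opening: 0.0005
grasp_force: 0.0
```

Request:
jog_arm:
  rows: [-0.876,0.662,0,0,0,0,1,-0.876,0.662,0,0,0,0,1,-0.876,0.662,0,0,0,0,1,-0.876,0.662,0,0,0,0,1,-0.876,0.662,0,0,0,0,1]

```text
clock: 9.0
eef_pos: [0.6531, 0.0657, 0.1779]
tool_rot: [0.982, -2.984, -0.0]
contact_force: [0.8, -0.8, 0.4]
opening: 0.0002
grasp_force: 0.0
```

Request:
jog_arm:
  rows: [0,0,0,0,0,1,1,0,0,0,0,0,1,1,0,0,0,0,0,1,1,0,0,0,0,0,1,1,0,0,0,0,0,1,1]

```text
clock: 9.5
eef_pos: [0.6528, 0.064, 0.1777]
tool_rot: [0.17, -3.137, -0.0]
contact_force: [-1.3, -0.5, -0.7]
opening: 0.0004
grasp_force: 0.0
```

Request:
jog_arm:
  rows: [0,0,0,0,0,1,1,0,0,0,0,0,1,1,0,0,0,0,0,1,1,0,0,0,0,0,1,1,0,0,0,0,0,1,1]

```text
clock: 10.0
eef_pos: [0.6528, 0.064, 0.1777]
tool_rot: [-0.648, -3.074, -0.0]
contact_force: [0.1, -0.5, 0.4]
opening: 0.0004
grasp_force: 0.0
```

Request:
jog_arm:
  rows: [0,0,0,0,0,1,1,0,0,0,0,0,1,1,0,0,0,0,0,1,1,0,0,0,0,0,1,1,0,0,0,0,0,1,1]

```text
clock: 10.5
eef_pos: [0.6528, 0.064, 0.1777]
tool_rot: [-1.421, -2.801, -0.0]
contact_force: [0.4, -0.5, -0.1]
opening: 0.0004
grasp_force: 0.0
```

Request:
jog_arm:
  rows: [0,0,0,0,0,1,1,0,0,0,0,0,1,1,0,0,0,0,0,1,1,0,0,0,0,0,1,1,0,0,0,0,0,1,1]

```text
clock: 11.0
eef_pos: [0.6528, 0.064, 0.1777]
tool_rot: [-2.098, -2.338, 0.0]
contact_force: [1.4, -0.9, -0.4]
opening: 0.0005
grasp_force: 0.0
```

Request:
jog_arm:
  rows: [0,0,0,0,0,1,1,0,0,0,0,0,1,1,0,0,0,0,0,1,1,0,0,0,0,0,1,1,0,0,0,0,0,1,1]

```text
clock: 11.5
eef_pos: [0.6528, 0.064, 0.1777]
tool_rot: [-2.631, -1.715, 0.0]
contact_force: [0.4, 1.3, 0.5]
opening: 0.0003
grasp_force: 0.0
```

Request:
jog_arm:
  rows: [0,0,0,0,0,1,1,0,0,0,0,0,0.97,1,0,0,0,0,0,0,1]

```text
clock: 11.8
eef_pos: [0.6529, 0.064, 0.1777]
tool_rot: [-2.792, -1.439, 0.0]
contact_force: [1.1, 0.1, -0.5]
opening: 0.0007
grasp_force: 0.0
```

```bash
python3 st.py;  python3 - <<'E'
from h import *
import pickle
c=manip.get_calibration("top");p,d=manip.grab_frame("top");pickle.dump((c,p),open("t4.pkl","wb"))
w=manip.grab_frame("wrist")[0]
A=cv2.resize(p[130:210,225:315],(450,400),interpolation=cv2.INTER_CUBIC)
B=cv2.copyMakeBorder(cv2.resize(w,(350,262)),0,138,0,0,cv2.BORDER_CONSTANT)
cv2.imwrite("pics/t4.png",np.hstack([A,B])[:,:,::-1])
E
```

```text
t 11.8 pos [0.6529 0.064  0.1777] yaw 54.52 theta 54.88 r 0.1716 q6 0.63 [ 1.1  0.1 -0.5]
```

View pics/t4.png

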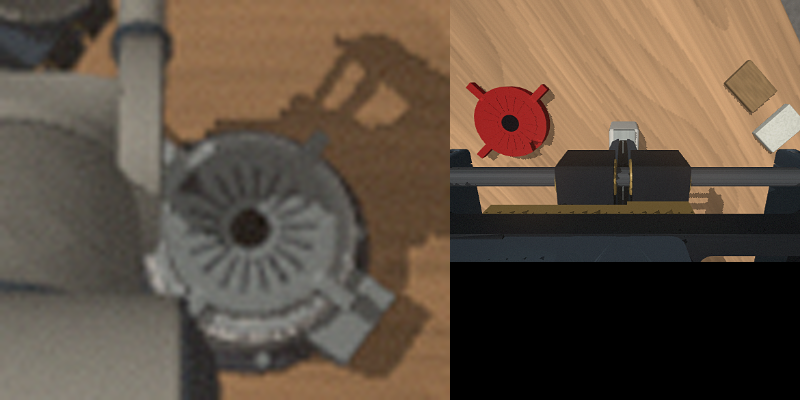

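Top crop: hub at (248,228), notch at (185,188), ear C at (318,145) and ear B at (345,290). The finger is over the bracket end. Now the angles.

Run:
```python
from h import *
c=manip.get_calibration("top")
f=lambda u,v,z=.078:ray(c,225+u/5,130+v/5,z)
C=f(248,228)
for n,u,v,z in(("notch",185,188,.076),("earC",319,143,.078),("earB",338,284,.078)):
    P=f(u,v,z)-C;print(n,np.degrees(np.arctan2(P[1],P[0]))%360,np.hypot(*P[:2]))
```

```text
notch 58.045741953837265 0.05089665326486052
earC 321.8557738708174 0.07656957946445571
earB 239.02220786417402 0.07161760399540233
```

Request:
jog_arm:
  rows: [0,0,0.6,0,0,0,1,0,0,0.6,0,0,0,1,0,0,0.5,0,0,0,1,0,0,0.37,0,0,0,1,0,0,0,0,0,0,1]

```text
clock: 12.4
eef_pos: [0.6521, 0.0642, 0.0932]
tool_rot: [-2.789, -1.444, 0.004]
contact_force: [0.1, -0.3, -0.0]
opening: 0.0005
grasp_force: 0.0
```

Request:
jog_arm:
  rows: [-0.1,0,0,0,0,0,1,-0.1,0,0,0,0,0,1,-0.1,0,0,0,0,0,1,-0.1,0,0,0,0,0,1,-0.1,0,0,0,0,0,1]

```text
clock: 12.9
eef_pos: [0.642, 0.0477, 0.0957]
tool_rot: [2.79, 1.442, 0.002]
contact_force: [1.4, 0.4, 1.3]
opening: 0.0006
grasp_force: 1.1
```

```bash
python3 st.py
```

```text
t 12.9 pos [0.642  0.0477 0.0957] yaw 54.66 theta 54.71 r 0.1521 q6 0.6 [1.4 0.4 1.3]
```

Request:
jog_arm:
  rows: [-0.1,0,0,0,0,0,1,-0.1,0,0,0,0,0,1,-0.1,0,0,0,0,0,1,-0.1,0,0,0,0,0,1]

```text
clock: 13.3
eef_pos: [0.6324, 0.0346, 0.0952]
tool_rot: [2.791, 1.442, 0.0]
contact_force: [2.9, 0.7, 1.8]
opening: 0.0006
grasp_force: 1.3
```

Request:
jog_arm:
  rows: [-0.04,0,0,0,0,0,1,-0.04,0,0,0,0,0,1,-0.04,0,0,0,0,0,1]

```text
clock: 13.6
eef_pos: [0.6297, 0.0309, 0.0951]
tool_rot: [2.791, 1.443, 0.0]
contact_force: [3.2, 0.7, 2.0]
opening: 0.0005
grasp_force: 1.3
```

Request:
jog_arm:
  rows: [-0.04,0,0,0,0,0,1,-0.04,0,0,0,0,0,1,-0.04,0,0,0,0,0,1]

```text
clock: 13.9
eef_pos: [0.6268, 0.027, 0.0951]
tool_rot: [2.791, 1.443, 0.0]
contact_force: [2.6, 0.4, 1.5]
opening: 0.0004
grasp_force: 1.3
```

```bash
python3 st.py
```

```text
t 13.9 pos [0.6268 0.027  0.0951] yaw 54.67 theta 54.87 r 0.1264 q6 0.56 [2.6 0.4 1.5]
```

Request:
jog_arm:
  rows: [-0.03,0,0,0,0,0,1,-0.03,0,0,0,0,0,1,-0.03,0,0,0,0,0,1,0,0,0,0,0,0,1]

```text
clock: 14.3
eef_pos: [0.6246, 0.024, 0.0951]
tool_rot: [-2.791, -1.442, 0.0]
contact_force: [2.6, -0.1, -0.1]
opening: 0.0004
grasp_force: 0.9
```

Request:
jog_arm:
  rows: [-0.025,0,0,0,0,0,1,-0.025,0,0,0,0,0,1,-0.025,0,0,0,0,0,1,0,0,0,0,0,0,1]

```text
clock: 14.7
eef_pos: [0.6229, 0.0216, 0.0951]
tool_rot: [-2.791, -1.442, 0.0]
contact_force: [1.9, -0.3, 0.7]
opening: 0.0005
grasp_force: 0.9
```

```bash
python3 st.py
```

```text
t 14.7 pos [0.6229 0.0216 0.0951] yaw 54.66 theta 54.93 r 0.1198 q6 0.56 [ 1.9 -0.3  0.7]
```

Request:
jog_arm:
  rows: [-0.02,0,0,0,0,0,1,-0.02,0,0,0,0,0,1,-0.02,0,0,0,0,0,1,0,0,0,0,0,0,1]

```text
clock: 15.1
eef_pos: [0.6217, 0.0199, 0.0951]
tool_rot: [-2.791, -1.442, -0.001]
contact_force: [2.2, 3.2, 0.4]
opening: 0.0002
grasp_force: 2.1
```

Request:
jog_arm:
  rows: [-0.015,0,0,0,0,0,1,-0.015,0,0,0,0,0,1,0,0,0,0,0,0,1]

```text
clock: 15.4
eef_pos: [0.6211, 0.019, 0.0952]
tool_rot: [-2.791, -1.443, -0.001]
contact_force: [4.0, 3.1, 0.6]
opening: 0.0005
grasp_force: 2.7
```

Request:
jog_arm:
  rows: [-0.015,0,0,0,0,0,1,-0.015,0,0,0,0,0,1,0,0,0,0,0,0,1]

```text
clock: 15.7
eef_pos: [0.6205, 0.0181, 0.0952]
tool_rot: [-2.791, -1.442, -0.001]
contact_force: [3.8, 4.2, 0.7]
opening: 0.0004
grasp_force: 3.0
```

Request:
jog_arm:
  rows: [-0.01,0,0,0,0,0,1,-0.01,0,0,0,0,0,1,0,0,0,0,0,0,1]

```text
clock: 16.0
eef_pos: [0.6201, 0.0175, 0.0952]
tool_rot: [-2.791, -1.442, -0.001]
contact_force: [4.8, 5.6, 0.6]
opening: 0.0008
grasp_force: 3.4
```

Request:
jog_arm:
  rows: [-0.01,0,0,0,0,0,1,0,0,0,0,0,0,1]

```text
clock: 16.2
eef_pos: [0.6199, 0.0172, 0.0952]
tool_rot: [-2.791, -1.442, -0.001]
contact_force: [4.2, 5.4, 0.1]
opening: 0.0005
grasp_force: 3.5
```

Request:
jog_arm:
  rows: [-0.01,0,0,0,0,0,1,0,0,0,0,0,0,1]

```text
clock: 16.4
eef_pos: [0.6196, 0.0169, 0.0952]
tool_rot: [-2.791, -1.442, -0.001]
contact_force: [4.8, 5.3, 0.0]
opening: 0.0006
grasp_force: 3.5
```

Request:
jog_arm:
  rows: [-0.01,0,0,0,0,0,1,-0.01,0,0,0,0,0,1,0,0,0,0,0,0,1]

```text
clock: 16.7
eef_pos: [0.6194, 0.0165, 0.0952]
tool_rot: [-2.791, -1.442, -0.002]
contact_force: [6.2, 8.5, -0.1]
opening: 0.0001
grasp_force: 4.7
```

Request:
jog_arm:
  rows: [-0.01,0,0,0,0,0,1,0,0,0,0,0,0,1]

```text
clock: 16.9
eef_pos: [0.6193, 0.0164, 0.0952]
tool_rot: [-2.79, -1.442, -0.003]
contact_force: [5.8, 9.3, -1.0]
opening: 0.0003
grasp_force: 5.5
```

Request:
jog_arm:
  rows: [-0.01,0,0,0,0,0,1,0,0,0,0,0,0,1]

```text
clock: 17.1
eef_pos: [0.6193, 0.0163, 0.0953]
tool_rot: [-2.79, -1.442, -0.004]
contact_force: [7.3, 10.7, -1.3]
opening: 0.0005
grasp_force: 6.3
```

Stiff now, at about 13 N including friction. Holding for a second.

Request:
jog_arm:
  rows: [0,0,0,0,0,0,1,0,0,0,0,0,0,1,0,0,0,0,0,0,1,0,0,0,0,0,0,1,0,0,0,0,0,0,1]

```text
clock: 17.6
eef_pos: [0.6193, 0.0163, 0.0953]
tool_rot: [-2.79, -1.442, -0.003]
contact_force: [7.5, 12.0, -1.4]
opening: 0.0006
grasp_force: 6.3
```

Request:
jog_arm:
  rows: [0,0,0,0,0,0,1,0,0,0,0,0,0,1,0,0,0,0,0,0,1,0,0,0,0,0,0,1,0,0,0,0,0,0,1]

```text
clock: 18.1
eef_pos: [0.6193, 0.0163, 0.0953]
tool_rot: [-2.79, -1.442, -0.004]
contact_force: [7.8, 11.0, -1.2]
opening: 0.0006
grasp_force: 6.3
```

Request:
jog_arm:
  rows: [0.1,0,0,0,0,0,1,0.2,0,0,0,0,0,1,0.3,0,0,0,0,0,1,0,0,-0.8,0,0,0,1,0,0,-0.8,0,0,0,1]

```text
clock: 18.6
eef_pos: [0.632, 0.0357, 0.159]
tool_rot: [-2.789, -1.443, 0.004]
contact_force: [-0.7, 0.1, 0.8]
opening: 0.0004
grasp_force: 0.0
```

Request:
jog_arm:
  rows: [0,0,-0.8,0,0,0,1,0,0,-0.8,0,0,0,1,-0.9,0,-0.2,0,0,0,1,-0.9,0,-0.2,0,0,0,1,-0.9,0,0,0,0,0,1]

```text
clock: 19.1
eef_pos: [0.5698, -0.0536, 0.2402]
tool_rot: [2.789, 1.443, 0.002]
contact_force: [0.7, -0.3, -1.1]
opening: 0.0001
grasp_force: 0.0
```

```bash
python3 st.py
python3 - <<'E'
from h import *
p,d=manip.grab_frame("wrist");cv2.imwrite("pics/w5.png",p[:240,130:390,::-1].repeat(2,0).repeat(2,1))
E
```

```text
t 19.1 pos [ 0.5698 -0.0536  0.2402] yaw 54.73 theta 55.33 r 0.0277 q6 0.42 [ 0.7 -0.3 -1.1]
```

View pics/w5.png

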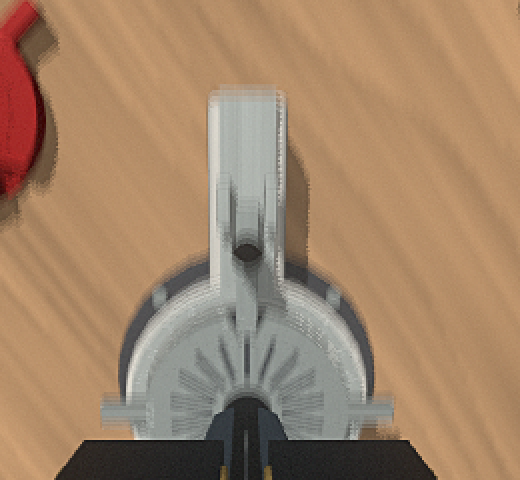

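The bolt is seated: knob at (247,252), nose in the notch at (247,320), and the ears lie level and square to the bolt at (115,411) and (380,411). The arm is clear, so I'm handing in.

Request:
jog_arm:
  rows: [0,0,0,0,0,0,1,0,0,0,0,0,0,1]

```text
clock: 19.35
eef_pos: [0.5703, -0.0529, 0.2392]
tool_rot: [-2.791, -1.442, -0.0]
contact_force: [1.3, 1.0, 0.4]
opening: 0.0005
grasp_force: 0.0
```

```bash
python3 -c "
from workcell import manip
print(manip.sign_off())"
```

```text
the job is handed in; nothing more can be done
None
```

I turned the plate until its notch faced the bolt and slid the bolt in until it wedged. I held about 13–14 N on the knob for a second (roughly 11–12 N at the plate after friction), let go and handed in at 19.4 s; the hand-in gave no verdict.

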